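# Let the clementine out of the fruit dispenser

### The job

On the counter by the open fridge, slide the grey catch tray fully across, pushing its orange post, until it sits under the lane that holds the orange clementine. Then press that lane's blue paddle down with the fingertips so that its red gate lifts and the clementine rolls into the tray, and let the paddle come back up. Leave the lime behind its gate, do not touch or lift the fruit, and leave the things standing around where they are.

Things in the scene. Friction and masses are not known exactly. Their poses are not given: they have to be found in the camera images.
- dispenser: white two-lane fruit dispenser fixed to the counter, base 300 x 250 mm; origin on the counter under its middle, z up, x away from the outlets (uphill). Lanes along x, centred at y = +55 mm (left) and -55 mm (right), 64 mm wide inside, slope 8 degrees down to their ends at x = -95 mm (floor there 46 mm high). A fruit waits behind a red gate in each. Highest fixed point 132 mm.
- paddle_left (a point): blue press paddle, 44 x 44 x 8 mm, outer end of the left lane's rocker; origin: centre of its top face, at (-55, +195, 133) mm of the dispenser at rest. The pivot (parallel to the dispenser's x) is 80 mm inboard and 8 mm lower; the red gate 60 mm inboard of that. Pressed straight down it swings down and a little inward; 2 to 3 N at first, 6 N at the bottom; springs back. Open below.
- paddle_right (a point): the same for the right lane, at (x -55, y -195) mm of the dispenser; its pivot is towards +y.
- rocker_left (a joint): left rocker's angle, rad: 0 at rest with the gate down, grows as the paddle goes down, end stop 0.62 (paddle centre 46 mm lower). The fruit can pass from about 0.40; pressing to about 0.5 (paddle centre 38 mm lower) is ample.
- rocker_right (a joint): the same for the right rocker.
- tray (a joint): position of the catch tray along the dispenser's y, m: -0.055 (end stop, under the right lane) to +0.055 (end stop, under the left lane); starts within 0.02 of the middle. Friction about 1.5 N, it stays where it is left.
- tray_post (a point): top centre of the orange push post on the front edge of the tray, vertical, 16 mm in diameter, top 116 mm above the counter, at x = -193.5 mm of the dispenser. It stands free on both sides above the tray's walls, whose rim is 59 mm above the counter.
- tray_in (a point): centre of the inner floor of the grey open catch tray (79 x 88 mm inside), 16 mm above the counter; axes as the dispenser's.
- clementine: orange ball of 56 mm, about 85 g, with a small green stalk mark; origin at its centre. Starts in the left or the right lane (dispenser y = +55 or -55 mm) behind the gate, centre about 85 mm above the counter.
- lime: green ball of 56 mm, about 85 g; origin at its centre. Waits in the other lane.
- jar: amber jar with steel lid, 60 mm wide, 85 mm tall, loose, origin under its centre; stands beside the tray
- cup: blue cup, 66 mm wide, 75 mm tall, loose, origin under its centre; stands beside the tray
- drink: red bottle with green cap, 60 mm wide, 150 mm tall, loose, origin under its centre
- foodbox: clear food box with an orange lid, 126 x 106 x 74 mm, loose, origin under its centre
Mind the look-alikes: they are no part of the job. Of the things like the lime, leave any that is pink or purple; of the rest the smaller one is meant.

How it is judged:
By the outcome, as a careful person would: the job done as asked, in the order asked, and still so for the second after the job is handed in, with the robot touching nothing.
It also fails if it takes over 48 s, if anything falls off the work surface, if the arm or the gripper's body presses on something with over 40 N, if the wrist force passes 120 N, or if a joint passes its speed limit or range.

### The arm

A 6-joint arm with a two-finger parallel gripper is mounted at the origin on the work surface. World frame = base frame: x ahead of the robot, y to its left, z up, the work surface at z = 0. Lengths are in m, angles in rad, forces in N, time in s.
With the tool pointing down it reaches from about 0.4 to 0.925 m from the base axis. Payload 3.4 kg.
Tool frame: the origin (TCP) lies midway between the tips of the shut fingers; the grasp point (between the pads) lies 19 mm behind it (grasp_offset is the distance from the TCP to the grasp point, in m); z points along the fingers, y is the line along which they close (so a half turn about z gives the same grasp; the last joint's range is limited). The gripper opens to 85 mm and grips with 20 to 120 N. Pads are 22 mm wide; open, the fingers measure 114 mm over their backs; the gripper's body (76 mm by 85 mm) begins 54 mm behind the grasp point. The pads swing forward as they close: fully open they stand 13 mm farther back than shut.
Start: joints at [1.141, 0.307, 1.506, -0, 1.328, -0.073], TCP at [0.2, 0.539, 0.231] pointing down, gripper open.
Joint ranges: [-3.12, 3.12], [-1.05, 2.28], [0.14, 2.33], [-1.42, 4.57], [0.1, 2.73], [-2.68, 2.68]. Speed limits (rad/s): [2.57, 2.57, 3.14, 3.14, 3.14, 3.14].

### API

Orientations are given as a unit quaternion [w, x, y, z].
In Python, from workcell import * gives the robot as it stands.
- The arm moves only by the shell command python3 -m pendant 'ROWS' [FORCE]. ROWS is JSON, a list of rows, each an object of numbers: "claw": the closure in counts, from 0 (fully open) to 255 (shut); "x", "y", "z": the shift along the tool's x, y, z in m; "twist": the turn about the tool's z in units of 6 degrees (1.0 is 6 degrees). A call has 1 to 10 rows; each row shifts and turns the commanded pose from where the row before left it, along the tool's axes as they then stand; what a row does not reach is not made up. A row lasts 1/12 s, in which the tool goes at most 41.7 mm and 7.16 degrees, less where a joint would pass 70% of its speed; a pose out of reach is approached as far as the arm can. A call is refused whole if a number of a shift passes 0.0417 or a number of a turn 1, either way. A call with a gripper value outside its range is refused whole. The fingers move at their own pace and stop on an object; FORCE is the grip in N (left out, the last holds). Time passes only in rows, so rows that do not move let the fingers close. It gives the time, the measured TCP pose, the force, the opening and the grip force at its end, in the units of the state.
- sense(): the state, without advancing time (a new reading comes with each control period).
- snapshot(name): name is "scene" or "top"; returns the picture (480x640x3 uint8, blue, green, red); there is no depth.
- camera_model(name): a dict with "K" (3x3 intrinsics, pixels), "origin" and "orientation" of the camera in the world. Camera axes: x right, y down, z forward; pixel columns grow to the right and rows downward; lengths in m; the calibration is good to about 2 mm. A picture is of the moment at which its call begins. camera_model takes no time and is no camera call.
- job_done(): hands the job in; it is judged then, once.
Trained networks look in the newest picture that a camera, given by its name, has taken for a name from the list of things; names that differ only in an ending like _2 or _b are one class to them, and where a whole thing is asked for, a point or a joint stands for the part that bears it (a point fixed in the world has none). Each returns a list of dicts, best first, with "score" (0 to 1); they miss things now and then, are a little off and sometimes report something else, mostly with a low value. They report only what shows in the picture. A call takes as long as a camera call. They do not tell look-alikes from the thing itself.
- spot_in(camera, name): "position" ([row, column] in pixels, amid what is visible of it).
- trace(camera, name): "region" (480x640 bool, what is visible of it) and "position" ([row, column] in pixels, amid what is visible of it).
The state is a dict: "clock": time; "joint_positions": joint angles; "joint_vel": joint speeds; "joint_efforts": joint torques, N m; "tcp_pos": TCP position; "eef_rot": TCP orientation; "contact_force": force on the tool from outside, world axes, zero at the start; "wrist_torque": the same for the moment, N m; "opening": finger opening in m; "grasp_force": force on a finger pad.
Only numpy, scipy, OpenCV 4.12 (cv2) and the standard library are available. Lean on these libraries where they do the work, as an engineer would, in place of code of your own. Each camera call takes 0.05 s, during which the arm holds its last target. There are 200 camera calls.

## Working session

There is one attempt and no reset: what is moved stays moved. The work goes in short steps, Python scripts to look and compute and a shell command to move; the robot and the scene stay as the last step left them, time stands still between calls to the robot, and variables do not carry over. Pictures are saved under pics/ and viewed, at most 10 in all, crops included, and the job is handed in when it is done.

```bash
mkdir -p pics
python3 - <<'E'
from workcell import *
import cv2
for n in("scene","top"):
    cv2.imwrite(f"pics/{n}0.png",snapshot(n))
    c=camera_model(n);print(n,c)
    for t in("tray_post","paddle_left","clementine","lime","tray_in","dispenser"):
        print(t,[(round(d["score"],2),[int(v) for v in d["position"]]) for d in spot_in(n,t)][:4])
print(sense())
E
```

```text
scene {'K': array([[535.7683022 ,   0.        , 323.32368827],
       [  0.        , 535.7683022 , 238.68249472],
       [  0.        ,   0.        ,   1.        ]]), 'origin': array([1.28904387, 0.40482116, 1.00585599]), 'orientation': array([-0.17450217,  0.46656414,  0.80919969, -0.31154897])}
tray_post [(0.63, [220, 312])]
paddle_left [(0.87, [247, 365]), (0.34, [226, 311])]
clementine [(0.71, [246, 269]), (0.54, [193, 234])]
lime [(0.75, [315, 376]), (0.74, [260, 314]), (0.6, [343, 420]), (0.59, [364, 366])]
tray_in [(0.57, [226, 310]), (0.57, [269, 296])]
dispenser [(0.81, [269, 297])]
top {'K': array([[466.95608515,   0.        , 306.54284429],
       [  0.        , 466.95608515, 240.71689179],
       [  0.        ,   0.        ,   1.        ]]), 'origin': array([0.39236173, 0.02214728, 1.2722102 ]), 'orientation': array([ 0.06177267, -0.69435083,  0.71448286, -0.05979388])}
tray_post [(0.7, [265, 439]), (0.67, [262, 342])]
paddle_left [(0.96, [234, 271]), (0.4, [260, 347])]
clementine [(0.9, [215, 352])]
lime [(0.87, [181, 240]), (0.83, [216, 252]), (0.6, [220, 315]), (0.58, [211, 208])]
tray_in [(0.81, [264, 345])]
dispenser [(0.75, [237, 335]), (0.46, [295, 263])]
{'clock': 0.7, 'joint_positions': array([ 1.14149985e+00,  3.06751706e-01,  1.50643053e+00,  2.42047547e-05,
        1.32841993e+00, -7.35043754e-02]), 'joint_vel': array([ 0.00062003,  0.00016582,  0.00088659, -0.00121669, -0.00067933,
        0.0002028 ]), 'joint_efforts': array([-2.50165671e-03, -4.57301831e+01, -2.52281517e+01, -2.05025171e-04,
        8.96424190e-04, -1.74914675e-05]), 'tcp_pos': array([0.20029989, 0.53896283, 0.23132105]), 'eef_rot': array([-1.25632098e-05,  1.76962082e-01,  9.84217670e-01, -1.68704348e-06]), 'contact_force': array([ 0.17392179, -0.00708371, -0.27446396]), 'wrist_torque': array([ 0.02399913, -0.003722  ,  0.02764455]), 'grasp_force': 0.0, 'opening': 0.08527379956785809}
```

View pics/scene0.png

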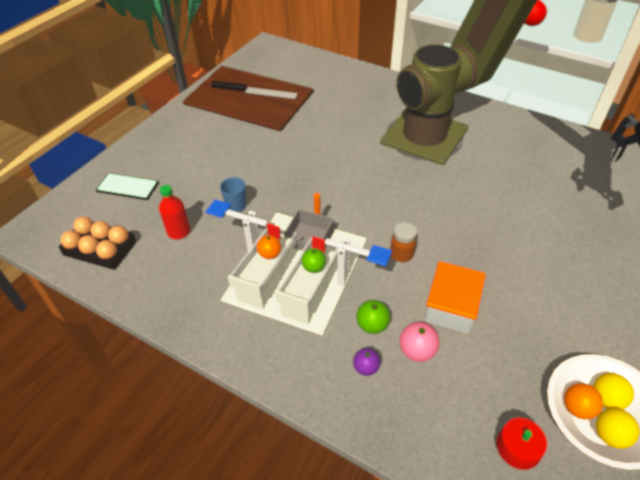

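View pics/top0.png

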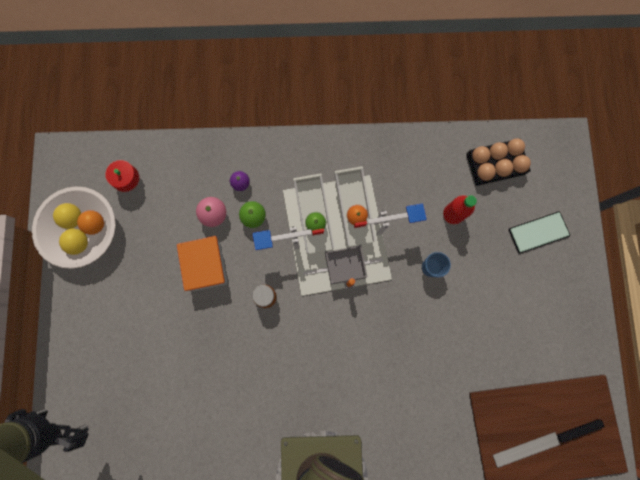

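The two lanes open towards the robot. The clementine (top 357,215) is in the right lane (-y) and the lime (316,221) is in the left. The paddles are at (263,240) and (417,213), and the post is at (350,283).

```bash
cat > h.py <<'E'
import numpy as np,cv2
from workcell import *
from scipy.spatial.transform import Rotation as R
def ray(n,r,c,z):
    m=camera_model(n);q=m["orientation"]
    d=R.from_quat([q[1],q[2],q[3],q[0]]).as_matrix()@np.linalg.inv(m["K"])@[c,r,1]
    o=np.array(m["origin"]);return o+d*(z-o[2])/d[2]
def blob(im,lo,hi,box):
    r0,r1,c0,c1=box;h=cv2.cvtColor(im,cv2.COLOR_BGR2HSV)[r0:r1,c0:c1]
    k=cv2.inRange(h,lo,hi);n,l,s,c=cv2.connectedComponentsWithStats(k)
    i=1+np.argmax(s[1:,4]);return c[i][1]+r0,c[i][0]+c0,s[i][4]
E
python3 - <<'E'
from h import *
np.set_printoptions(precision=4,suppress=True)
t=snapshot("top");s=snapshot("scene")
B=((100,120,60),(130,255,255));O=((3,150,100),(18,255,255))
for nm,n,im,col,box,z in [("PL","top",t,B,(220,260,245,285),.133),("PR","top",t,B,(195,230,400,435),.133),
 ("post","top",t,O,(270,300,335,365),.112),
 ("PL","scene",s,B,(235,275,360,395),.131),("PR","scene",s,B,(195,225,200,232),.131),("post","scene",s,O,(185,225,305,330),.1)]:
    r,c,a=blob(im,*col,box);print(nm,n,round(r,1),round(c,1),a,ray(n,r,c,z))
pl=ray("top",*blob(t,*B,(220,260,245,285))[:2],.133)[:2];pr=ray("top",*blob(t,*B,(195,230,400,435))[:2],.133)[:2]
d=pl-pr;yaw=np.arctan2(-d[0],d[1]);print("len",np.hypot(*d),"yaw",np.degrees(yaw))
cy=R.from_euler("z",yaw).as_matrix()[:2,:2];o=(pl+pr)/2-cy@[-.055,0];print("origin",o)
for nm,p in dict(pl=(-.055,.195),pr=(-.055,-.195),post_m=(-.1935,0),post_end=(-.1935,-.055)).items():print(nm,o+cy@p)
for a in [("jar",.085),("cup",.075),("drink",.15)]:
    q=spot_in("top",a[0])[0];print(a[0],q["score"],ray("top",*q["position"],a[1]))
E
```

```text
PL top 239.5 261.9 293 [0.5967 0.133  0.133 ]
PR top 212.8 415.9 273 [ 0.6533 -0.2527  0.133 ]
post top 281.6 351.0 35 [ 0.4879 -0.0849  0.112 ]
PL scene 255.3 379.0 342 [0.5981 0.1307 0.131 ]
PR scene 207.7 218.5 285 [ 0.6535 -0.2553  0.131 ]
post scene 203.1 316.5 123 [ 0.5007 -0.0826  0.1   ]
len 0.38980536842500707 yaw 8.358830518348407
origin [ 0.6794 -0.0519]
pl [0.5966 0.133 ]
pr [ 0.6533 -0.2528]
post_m [ 0.488 -0.08 ]
post_end [ 0.496  -0.1344]
jar 0.7 [0.4663 0.1346 0.085 ]
cup 0.86 [ 0.5348 -0.3131  0.075 ]
drink 0.84 [ 0.6477 -0.3597  0.15  ]
```

```bash
python3 -m pendant '[{"claw":255,"twist":-0.96},{"claw":255,"twist":-0.96},{"claw":255,"twist":-0.96},{"claw":255,"twist":-0.96},{"claw":255,"twist":-0.96},{"claw":255,"x":-0.039},{"claw":255,"x":-0.039},{"claw":255,"x":-0.039},{"claw":255,"x":-0.039},{"claw":255,"x":-0.039}]'
python3 -m pendant '[{"claw":255,"y":-0.04},{"claw":255,"y":-0.04},{"claw":255,"y":-0.04},{"claw":255,"y":-0.04},{"claw":255,"y":-0.04},{"claw":255,"y":-0.04},{"claw":255,"y":-0.04},{"claw":255,"y":-0.04},{"claw":255,"y":-0.04},{"claw":255,"y":-0.04}]'
cat >> h.py <<'E'
def td():
    s=sense();a=np.radians(8.36);p=s["tcp_pos"]-[.6794,-.0519,0]
    w=s["eef_rot"];ty=R.from_quat([w[1],w[2],w[3],w[0]]).as_matrix()[:,1]
    print("disp frame xyz",np.round([p[0]*np.cos(a)+p[1]*np.sin(a),-p[0]*np.sin(a)+p[1]*np.cos(a),p[2]],4),"yaw",np.degrees(np.arctan2(-ty[0],ty[1])),"F",np.round(s["contact_force"],1),"op",s["opening"],"t",s["clock"])
E
python3 -c "from h import *;td()"
```

```text
disp frame xyz [-0.3881  0.6543  0.2313] yaw -20.38759447853243 F [-0.6  0.8 -0.5] op 0.08534960266967986 t 0.95invalid input
invalid input
```

```bash
python3 -m pendant '[{"claw":255,"x":0,"y":0,"z":0,"twist":-0.96},{"claw":255,"x":0,"y":0,"z":0,"twist":-0.96},{"claw":255,"x":0,"y":0,"z":0,"twist":-0.96},{"claw":255,"x":0,"y":0,"z":0,"twist":-0.96},{"claw":255,"x":0,"y":0,"z":0,"twist":-0.96},{"claw":255,"x":-0.039,"y":0,"z":0,"twist":0},{"claw":255,"x":-0.039,"y":0,"z":0,"twist":0},{"claw":255,"x":-0.039,"y":0,"z":0,"twist":0},{"claw":255,"x":-0.039,"y":0,"z":0,"twist":0},{"claw":255,"x":-0.039,"y":0,"z":0,"twist":0}]'
python3 -c "from h import *;td()"
```

```text
clock: 1.78
tcp_pos: [0.3949, 0.5676, 0.2313]
eef_rot: [0.0, -0.074, 0.997, 0.0]
contact_force: [0.2, -0.9, -0.3]
opening: 0.0002
grasp_force: 0.0
disp frame xyz [-0.1914  0.6543  0.2313] yaw 8.43271702356252 F [ 0.2 -0.9 -0.3] op 0.00023812859537973458 t 1.7833
```

```bash
python3 -m pendant '[{"claw":255,"x":0,"y":-0.04,"z":0,"twist":0},{"claw":255,"x":0,"y":-0.04,"z":0,"twist":0},{"claw":255,"x":0,"y":-0.04,"z":0,"twist":0},{"claw":255,"x":0,"y":-0.04,"z":0,"twist":0},{"claw":255,"x":0,"y":-0.04,"z":0,"twist":0},{"claw":255,"x":0,"y":-0.04,"z":0,"twist":0},{"claw":255,"x":0,"y":-0.04,"z":0,"twist":0},{"claw":255,"x":0,"y":-0.04,"z":0,"twist":0},{"claw":255,"x":0,"y":-0.04,"z":0,"twist":0},{"claw":255,"x":0,"y":-0.04,"z":0,"twist":0}]'
python3 -m pendant '[{"claw":255,"x":0,"y":-0.04,"z":0,"twist":0},{"claw":255,"x":0,"y":-0.04,"z":0,"twist":0},{"claw":255,"x":0,"y":-0.04,"z":0,"twist":0},{"claw":255,"x":0,"y":-0.04,"z":0,"twist":0},{"claw":255,"x":0,"y":-0.03,"z":0,"twist":0},{"claw":255,"x":0.002,"y":0,"z":0,"twist":0},{"claw":255,"x":0,"y":0,"z":0,"twist":0},{"claw":255,"x":0,"y":0,"z":0.025,"twist":0},{"claw":255,"x":0,"y":0,"z":0.025,"twist":0}]'
python3 - <<'E'
from h import *
td();s=snapshot("scene");cv2.imwrite("pics/s1.png",cv2.resize(s[120:340,180:440],None,fx=3,fy=2.7))
E
```

```text
clock: 2.62
tcp_pos: [0.4517, 0.17, 0.2315]
eef_rot: [0.0, -0.074, 0.997, 0.0]
contact_force: [1.3, -0.3, 1.0]
opening: -0.0
grasp_force: 0.0
clock: 3.37
tcp_pos: [0.4791, -0.0156, 0.1823]
eef_rot: [0.002, -0.073, 0.997, -0.0]
contact_force: [-0.4, -0.1, -0.6]
opening: 0.0003
grasp_force: 0.0
disp frame xyz [-0.1929  0.065   0.1823] yaw 8.425726486631309 F [-0.4 -0.1 -0.6] op 0.0002767561980822945 t 3.3667
```

View pics/s1.png

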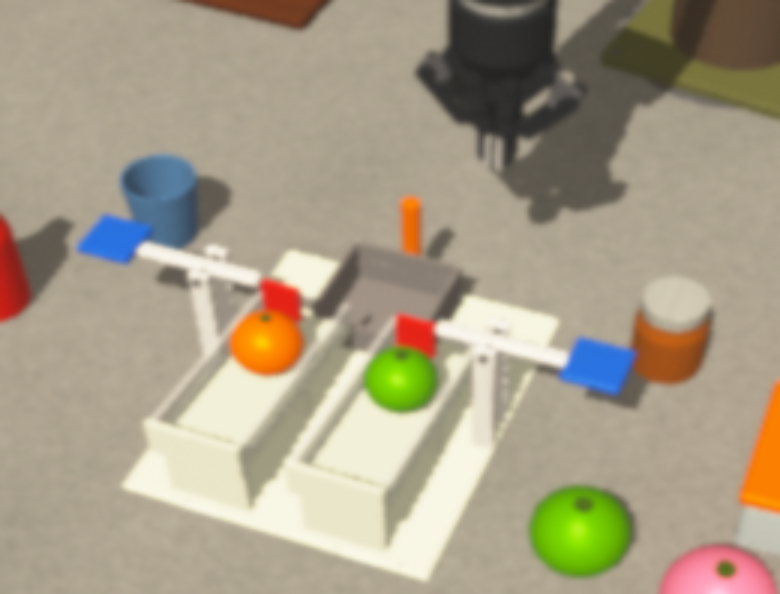

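The gripper hangs on the left of the post (crop 411,225) with clear room. Next I lower it and push towards -y.

```bash
python3 -m pendant '[{"claw":255,"x":0,"y":0,"z":0.025,"twist":0},{"claw":255,"x":0,"y":0,"z":0.025,"twist":0},{"claw":255,"x":0,"y":0,"z":0.025,"twist":0},{"claw":255,"x":0,"y":0,"z":0.022,"twist":0},{"claw":255,"x":0,"y":-0.015,"z":0,"twist":0},{"claw":255,"x":0,"y":-0.015,"z":0,"twist":0},{"claw":255,"x":0,"y":-0.01,"z":0,"twist":0},{"claw":255,"x":0,"y":-0.01,"z":0,"twist":0},{"claw":255,"x":0,"y":-0.01,"z":0,"twist":0},{"claw":255,"x":0,"y":-0.01,"z":0,"twist":0}]'
python3 -m pendant '[{"claw":255,"x":0,"y":-0.007,"z":0,"twist":0},{"claw":255,"x":0,"y":-0.007,"z":0,"twist":0},{"claw":255,"x":0,"y":-0.005,"z":0,"twist":0},{"claw":255,"x":0,"y":-0.003,"z":0,"twist":0},{"claw":255,"x":0,"y":0,"z":0,"twist":0}]'
python3 -c "from h import *;td()"
```

```text
clock: 4.25
tcp_pos: [0.4883, -0.0856, 0.0848]
eef_rot: [0.0, -0.074, 0.997, 0.0]
contact_force: [1.3, 2.5, -0.7]
opening: -0.0
grasp_force: 1.0
clock: 4.67
tcp_pos: [0.4912, -0.1083, 0.0844]
eef_rot: [0.0, -0.073, 0.997, -0.0]
contact_force: [-0.2, -0.4, -0.6]
opening: -0.0002
grasp_force: 0.0
disp frame xyz [-0.1944 -0.0284  0.0844] yaw 8.381947158817193 F [-0.2 -0.4 -0.6] op -0.00020789682844075082 t 4.6667
```

```bash
python3 -m pendant '[{"claw":255,"x":0,"y":-0.003,"z":0,"twist":0},{"claw":255,"x":0,"y":-0.003,"z":0,"twist":0},{"claw":255,"x":0,"y":-0.003,"z":0,"twist":0},{"claw":255,"x":0,"y":0,"z":0,"twist":0}]'
python3 - <<'E'
from h import *
td();s=snapshot("scene");r,c,a=blob(s,(3,150,100),(18,255,255),(170,225,270,330));p=ray("scene",r,c,.1)-[.6794,-.0519,0];t=np.radians(8.36)
print(r,c,a,"post y_d",-p[0]*np.sin(t)+p[1]*np.cos(t))
E
```

```text
clock: 5.0
tcp_pos: [0.4918, -0.1152, 0.0843]
eef_rot: [-0.0, -0.073, 0.997, 0.001]
contact_force: [-0.3, 5.9, 2.3]
opening: 0.0
grasp_force: 2.9
disp frame xyz [-0.1948 -0.0353  0.0843] yaw 8.365235954481632 F [-0.3  5.9  2.3] op 4.370596947536911e-05 t 5.0
198.05737704918033 297.87704918032784 122 post y_d -0.05336181943372346
```

```bash
python3 -m pendant '[{"claw":255,"x":0,"y":-0.003,"z":0,"twist":0},{"claw":255,"x":0,"y":-0.002,"z":0,"twist":0},{"claw":255,"x":0,"y":0,"z":0,"twist":0}]'
python3 -c "from h import *;td()"
```

```text
clock: 5.3
tcp_pos: [0.4917, -0.1155, 0.0843]
eef_rot: [-0.001, -0.072, 0.997, 0.005]
contact_force: [1.8, 21.1, 6.2]
opening: -0.0005
grasp_force: 10.5
disp frame xyz [-0.1949 -0.0357  0.0843] yaw 8.251921053484857 F [ 1.8 21.1  6.2] op -0.00047046377479053426 t 5.3
```

```bash
python3 -m pendant '[{"claw":255,"x":0,"y":0.015,"z":0,"twist":0},{"claw":255,"x":0,"y":0.015,"z":0,"twist":0},{"claw":255,"x":0,"y":0,"z":-0.035,"twist":0},{"claw":255,"x":0,"y":0,"z":-0.035,"twist":0},{"claw":255,"x":0,"y":0,"z":-0.035,"twist":0},{"claw":255,"x":0,"y":0,"z":-0.03,"twist":0},{"claw":255,"x":-0.025,"y":-0.03,"z":0,"twist":0},{"claw":255,"x":-0.025,"y":-0.03,"z":0,"twist":0},{"claw":255,"x":-0.025,"y":-0.03,"z":0,"twist":0},{"claw":255,"x":-0.025,"y":-0.03,"z":0,"twist":0}]'
python3 -m pendant '[{"claw":255,"x":-0.02,"y":-0.03,"z":0,"twist":0},{"claw":255,"x":-0.02,"y":-0.03,"z":0,"twist":0},{"claw":255,"x":0,"y":0,"z":0,"twist":0},{"claw":255,"x":0,"y":0,"z":0,"twist":0}]'
python3 - <<'E'
from h import *
td();cv2.imwrite("pics/t2.png",cv2.resize(snapshot("top")[160:320,230:470],None,fx=3,fy=3))
E
```

```text
clock: 6.13
tcp_pos: [0.6061, -0.1971, 0.2199]
eef_rot: [0.0, -0.074, 0.997, -0.001]
contact_force: [0.1, 1.0, 1.0]
opening: 0.0001
grasp_force: 0.0
clock: 6.47
tcp_pos: [0.654, -0.2511, 0.2177]
eef_rot: [-0.001, -0.072, 0.997, 0.0]
contact_force: [-0.3, 0.5, -0.1]
opening: 0.0004
grasp_force: 0.0
disp frame xyz [-0.0541 -0.1934  0.2177] yaw 8.314646276609425 F [-0.3  0.5 -0.1] op 0.00041553291201923203 t 6.4667
```

View pics/t2.png

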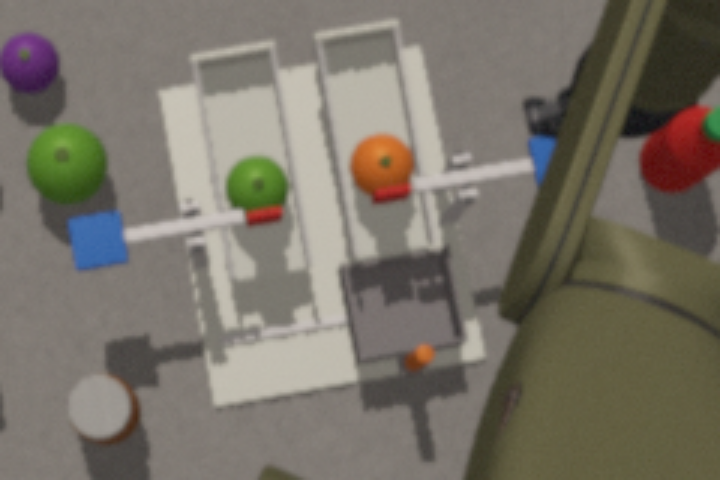

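The tray now sits under the clementine's lane and the tool is over the right paddle. Next is the press.

```bash
python3 -m pendant '[{"claw":255,"x":0,"y":0,"z":0.03,"twist":0},{"claw":255,"x":0,"y":0,"z":0.03,"twist":0},{"claw":255,"x":0,"y":0,"z":0.015,"twist":0},{"claw":255,"x":0,"y":0,"z":0.01,"twist":0},{"claw":255,"x":0,"y":0,"z":0.01,"twist":0},{"claw":255,"x":0,"y":0.001,"z":0.01,"twist":0},{"claw":255,"x":0,"y":0.001,"z":0.01,"twist":0},{"claw":255,"x":0,"y":0.001,"z":0.008,"twist":0},{"claw":255,"x":0,"y":0,"z":0,"twist":0},{"claw":255,"x":0,"y":0,"z":0,"twist":0}]'
python3 - <<'E'
from h import *
td();a=snapshot("top")[160:320,230:470];b=snapshot("scene")[150:310,180:420];cv2.imwrite("pics/t3.png",cv2.resize(np.vstack([a,b]),None,fx=1.8,fy=1.8))
E
```

```text
clock: 7.35
tcp_pos: [0.6542, -0.2465, 0.0977]
eef_rot: [0.001, -0.074, 0.997, -0.001]
contact_force: [-0.9, 0.0, 6.6]
opening: -0.0003
grasp_force: 2.4
disp frame xyz [-0.0532 -0.1888  0.0977] yaw 8.435740835480294 F [-0.9  0.   6.6] op -0.00029387094850284425 t 7.35
```

View pics/t3.png

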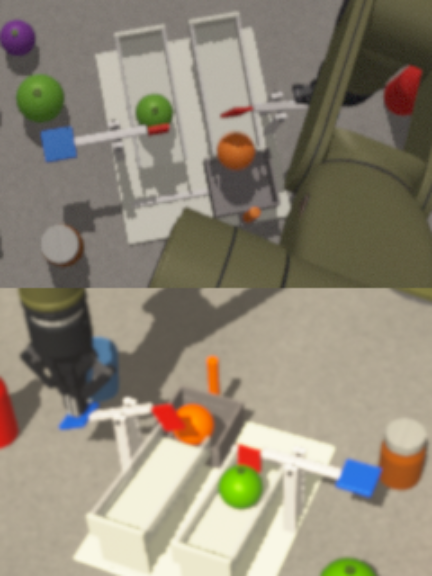

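The gate is up and the clementine is dropping into the tray. I hold briefly, then let the paddle up slowly and retreat.

```bash
python3 -m pendant '[{"claw":255,"x":0,"y":0,"z":0,"twist":0},{"claw":255,"x":0,"y":0,"z":0,"twist":0},{"claw":255,"x":0,"y":0,"z":0,"twist":0},{"claw":255,"x":0,"y":0,"z":0,"twist":0},{"claw":255,"x":0,"y":0,"z":0,"twist":0},{"claw":255,"x":0,"y":0,"z":0,"twist":0}]' | head -1
python3 -m pendant '[{"claw":255,"x":0,"y":0,"z":-0.008,"twist":0},{"claw":255,"x":0,"y":-0.001,"z":-0.008,"twist":0},{"claw":255,"x":0,"y":-0.001,"z":-0.008,"twist":0},{"claw":255,"x":0,"y":-0.001,"z":-0.008,"twist":0},{"claw":255,"x":0,"y":0,"z":-0.01,"twist":0},{"claw":255,"x":0,"y":0,"z":-0.02,"twist":0},{"claw":255,"x":0,"y":0,"z":-0.03,"twist":0},{"claw":255,"x":0,"y":0,"z":-0.03,"twist":0},{"claw":255,"x":0,"y":0,"z":0,"twist":0},{"claw":255,"x":0,"y":0,"z":0,"twist":0}]'
python3 - <<'E'
from h import *
td();a=snapshot("top")[160:320,230:470];b=snapshot("scene")[150:310,180:420];cv2.imwrite("pics/t4.png",cv2.resize(np.vstack([a,b]),None,fx=1.8,fy=1.8))
E
```

```text
clock: 7.95
clock: 8.78
tcp_pos: [0.6544, -0.2487, 0.2211]
eef_rot: [0.002, -0.074, 0.997, -0.0]
contact_force: [0.7, 0.3, -0.4]
opening: 0.0004
grasp_force: 0.0
disp frame xyz [-0.0534 -0.1911  0.2211] yaw 8.436129085295578 F [ 0.7  0.3 -0.4] op 0.00037537567136650867 t 8.7833
```

View pics/t4.png

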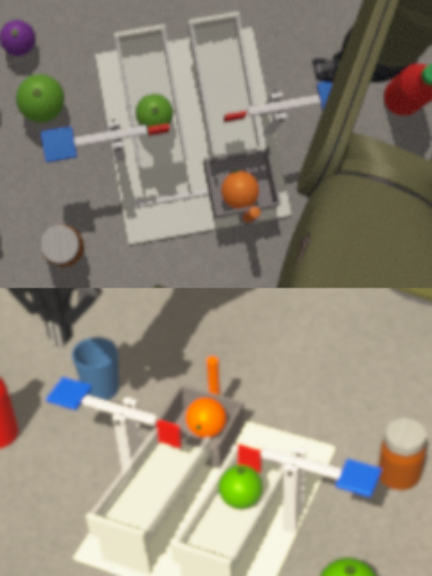

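The clementine is in the tray, the gate is shut, the paddle is back up and the lime is still behind its gate. The gripper touches nothing.

```bash
python3 -c "from workcell import *;print(job_done())"
```

```text
the job is handed in; nothing more can be done
None
```

The job is handed in: I slid the tray fully across under the right lane and pressed that paddle; the clementine is in the tray, the paddle is back up, and the lime is still behind its gate.

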